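Weigh the tall bead tin on the sprung-hook scale

ROBOT

A 6-joint arm with a two-finger parallel gripper is mounted at the origin on the work surface. World frame = base frame: x ahead of the robot, y to its left, z up, the work surface at z = 0. Lengths are in m, angles in degrees, forces in N, time in s.
With the tool pointing down it reaches from about 0.3 to 0.75 m from the base axis. Payload 8.5 kg.
Tool frame: the origin (TCP) lies midway between the tips of the shut fingers; the grasp point (between the pads) lies 19 mm behind it (env.pinch_z is the z of the grasp point in the tool frame, in m); z points along the fingers, y is the line along which they close (so a half turn about z gives the same grasp; the last joint's range is limited). The gripper opens to 85 mm and grips with 20 to 120 N. Pads are 22 mm wide; open, the fingers measure 114 mm over their backs; the gripper's body (76 mm by 85 mm) begins 54 mm behind the grasp point. The pads swing forward as they close: fully open they stand 13 mm farther back than shut.
Start: joints at [-84.528, 21.807, 74.336, -0, 83.858, -12.336], TCP at [0.168, -0.524, 0.197] pointing down, gripper open.
Joint ranges: [-178.18, 178.18], [-50.72, 133.34], [12.68, 142.11], [-81.47, 261.47], [9.98, 163.14], [-165.26, 165.26]. Speed limits (degrees/s): [136.94, 136.94, 180, 180, 180, 180].

INTERFACE

Orientations are given as a 3x3 rotation matrix whose columns are the frame's x, y, z axes.
In Python, from rig import env gives the robot as it stands.
- The arm moves only by the tool arm_command, never from a script. Its argument "deltas" is a list of rows, each an object of numbers: "rx", "ry", "rz": the turn, a rotation vector about the tool's x, y, z in rad; "dx", "dy", "dz": the shift along the tool's x, y, z in m; "fingers": the finger opening in m, from 0 to 0.0854. In form: [{"rx": .., "ry": .., "rz": .., "dx": .., "dy": .., "dz": .., "fingers": ..}, ...]. A call has 1 to 12 rows; each row shifts and turns the commanded pose from where the row before left it, along the tool's axes as they then stand; what a row does not reach is not made up. A row lasts 1/10 s, in which the tool goes at most 50 mm and 8.59 degrees, less where a joint would pass 70% of its speed; a pose out of reach is approached as far as the arm can. A call is refused whole if a number of a shift passes 0.05 or a number of a turn 0.15, either way. A call with a gripper value outside its range is refused whole. The fingers move at their own pace and stop on an object; "squeeze" is the grip in N (left out, the last holds). Time passes only in rows, so rows that do not move let the fingers close. It gives the time, the measured TCP pose, the force, the opening and the grip force at its end, in the units of the state.
- env.observe(): the state, without advancing time (a new reading comes with each control period).
- env.get_image(name): name is "scene" or "side" or "wrist"; returns a dict with "color" (420x560x3 uint8, blue, green, red), "camera_matrix" (3x3 intrinsics, pixels), "eye" and "orientation" of the camera in the world. Camera axes: x right, y up, looking along -z (the intrinsics and any distortion apply to the point x, -y, -z); pixel columns grow to the right and rows downward; lengths in m; the calibration is good to about 2 mm. A picture is of the moment at which its call begins. There is no depth.
- env.close_job(): hands the job in; it is judged then, once.
Trained networks look in a picture, given as the dict that the camera call returned (one of the last four; its "shot" number tells which), for a name from the list of things; names that differ only in an ending like _2 or _b are one class to them, and where a whole thing is asked for, a point or a joint stands for the part that bears it (a point fixed in the world has none). Each returns a list of dicts, best first, with "p" (0 to 1); they miss things now and then, are a little off and sometimes report something else, mostly with a low value. They report only what shows in the picture. A call takes as long as a camera call. They do not tell look-alikes from the thing itself.
- env.look_for(query, picture): "box" ([left, top, right, bottom] in pixels, round what is visible of it).
- env.tip_of(query, picture): "location" ([column, row] in pixels: a listed point, or the origin of a listed thing).
The state is a dict: "time_s": time; "q": joint angles; "qvel": joint speeds; "joint_efforts": joint torques, N m; "position": TCP position; "tool_rot": TCP orientation; "ft_force": force on the tool from outside, world axes, zero at the start; "wrist_torque": the same for the moment, N m; "grip_width": finger opening in m; "gripper_force": force on a finger pad.
Only numpy, scipy, OpenCV 4.12 (cv2) and the standard library are available. Lean on these libraries where they do the work, as an engineer would, in place of code of your own. Each camera call takes 0.05 s, during which the arm holds its last target. There are 200 camera calls.

TASK

Weigh the taller of the two lidded tins: lift it off the tray by its loop handle, hang the loop on the sprung hook of the upright scale, and ease it down slowly, about 2 cm a second, until the spring carries the whole weight and only then let go, so that the hook never drops, springs back or gets pulled down hard. Leave the tin hanging there on its own, settled and still, and leave the other tin, the mug and the little dish where they are.

Things in the scene. Friction and masses are not known exactly. Their poses are not given: they have to be found in the camera images.
- tin_tall: The tall lidded round steel tin, 75 mm across, 85 mm high to the lid's top, 0.18 to 0.77 kg. Origin: centre of its underside, z up. A stiff loop handle stands on the lid: two flat risers (14 mm in x, outer faces at y = +-22 mm, inner +-16 mm) joined by a crossbar along y. Grip the risers from above on their outer faces (44 mm, closing along y), some 28 mm above the lid.
- tin_tall_bar (a point): Middle of the tall tin's round crossbar (8 mm thick, level, along the tin's y), 62 mm above the lid, 147 mm above the tin's origin; axes as the tin. The window under it, 32 mm wide and 58 mm high, is looked through along x; turned half round the tin is the same.
- tin_short: The short tin, to be left alone: 91 mm across, 48 mm high to the top of the lid, with the same loop handle (crossbar centre 110 mm above the origin). Origin at the centre of its underside. The two tins may be either way round on the tray.
- tray: Fixed pale blue round tray, 350 mm across (364 mm with the wicker edge), 8 mm thick, lying on the table; both tins stand on it. Origin at the centre of its underside.
- scale: Fixed upright white spring scale. Origin on the table, z up; the hook side is its own -x. Base plate x from -170 to +80 mm, 150 mm wide, 12 mm thick; column 50 mm wide, 362 mm high, front face at x = +17 mm. A slim steel hook arm juts from the column's front towards -x, 288 mm above the table, ending in an upturned hook. Nothing stands above the hook.
- hook_seat (a point): Where the centre of a hung crossbar rests in the hook: 100 mm in front (-x) of the scale's origin, 278 mm up when empty; moves with the hook, axes as the scale. The hook is an 8 mm round bar bent to an open U in the xz plane: underside 12 mm below, free tip 20 mm towards -x and up to 20 mm above, rear 14 mm above. The bar, along y, goes over the tip towards +x, then down into the U.
- hook (a joint): How far the hook has dipped, m: 0 empty (held against its upper stop), stop at 0.095. It begins to dip at about 0.7 N, then 12.5 mm for each further newton (80 N/m); lightly damped, so it bobs for two or three seconds if it is not loaded gradually.
- mug: White ceramic mug with a handle on its +y side, 86 mm across, 92 mm high, standing on the table. Origin at the centre of its underside. Leave alone.
- dish: Small brass dish, 64 mm across, 30 mm high, standing on the table. Origin at the centre of its underside. Leave alone.
There are look-alikes about, which are no part of the job. Leave any black look-alike of the tin_tall alone.

How it is judged:
By the outcome, as a careful person would: the job done as asked, in the order asked, and still so for the second after the job is handed in, with the robot touching nothing.
It also fails if it takes over 64 s, if anything falls off the work surface, if the arm or the gripper's body presses on something with over 40 N, if the wrist force passes 120 N, or if a joint passes its speed limit or range.

## Working session

There is one attempt and no reset: what is moved stays moved. The work goes in short steps, Python scripts to look and compute and a tool call to move; the robot and the scene stay as the last step left them, time stands still between calls to the robot, and variables do not carry over. Pictures are saved under pics/ and viewed, at most 10 in all, crops included, and the job is handed in when it is done.

Besides the shell and the picture viewer there is one more tool, called after "Request:" by a JSON object that holds its "op" and its "data". arm_command: Moves the arm, as the interface text tells. Its arguments: {"type":"object","properties":{"deltas":{"type":"array"},"squeeze":{"type":"number"}},"required":["deltas"]}

```bash
mkdir -p pics; ls; cat > h.py <<'E'
import numpy as np, cv2, json
from rig import env
def ray(im,px):
    K=np.array(im["camera_matrix"],float)
    d=cv2.undistortPoints(np.array([[px]],float),K,np.array(im["distortion"],float) if im.get("distortion") is not None else None)[0,0]
    R=np.array(im["orientation"],float); v=R@np.array([d[0],-d[1],-1.0]); return np.array(im["eye"],float),v/np.linalg.norm(v)
def tri(rays):
    A=np.zeros((3,3));b=np.zeros(3)
    for e,v in rays:
        P=np.eye(3)-np.outer(v,v);A+=P;b+=P@e
    x=np.linalg.solve(A,b); return x,[float(np.linalg.norm((np.eye(3)-np.outer(v,v))@(x-e))) for e,v in rays]
def onz(r,z):
    e,v=r; return e+v*(z-e[2])/v[2]
def proj(im,X):
    R=np.array(im["orientation"]);p=R.T@(np.array(X)-np.array(im["eye"]));K=np.array(im["camera_matrix"])
    u=K@np.array([p[0]/-p[2],-p[1]/-p[2],1]);return u[:2]
E
cat > a.py <<'E'
from h import *
np.set_printoptions(precision=4,suppress=True)
ims={}
for n in ("scene","side","wrist"):
    im=env.get_image(n);ims[n]=im;cv2.imwrite(f"pics/{n}0.png",im["color"])
    print(n,[k for k in im],np.array(im["eye"]))
    for q in ["tin_tall","tin_short","scale","hook_seat","tray","mug","dish","tin_tall_bar"]:
        print(q,"tip",[(np.round(d["location"]).tolist(),round(d["p"],2)) for d in env.tip_of(q,im)[:4]],"box",[(np.round(d["box"]).tolist(),round(d["p"],2)) for d in env.look_for(q,im)[:4]])
cv2.imwrite("pics/both0.png",np.vstack([ims["scene"]["color"],ims["side"]["color"]])[:, :] if 0 else cv2.resize(np.hstack([ims["scene"]["color"],ims["side"]["color"]]),(800,300)))
E
python3 a.py; python3 -c "
from rig import env;print(env.observe(),env.pinch_z)"
```

```text
pics
scene ['color', 'camera_matrix', 'eye', 'orientation', 'shot'] [1.448  0.442  0.8573]
tin_tall tip [([231.0, 231.0], 0.85), ([270.0, 307.0], 0.61)] box [([128.0, 239.0, 162.0, 305.0], 0.82), ([218.0, 190.0, 243.0, 243.0], 0.74), ([254.0, 262.0, 284.0, 317.0], 0.6)]
tin_short tip [([202.0, 202.0], 0.82)] box [([186.0, 172.0, 217.0, 212.0], 0.81)]
scale tip [([370.0, 278.0], 0.9)] box [([302.0, 148.0, 422.0, 299.0], 0.64)]
hook_seat tip [([341.0, 184.0], 0.56)] box [([331.0, 178.0, 392.0, 191.0], 0.51)]
tray tip [([215.0, 222.0], 0.84)] box [([154.0, 188.0, 276.0, 260.0], 0.88)]
mug tip [([201.0, 294.0], 0.82)] box []
dish tip [([355.0, 236.0], 0.69)] box [([347.0, 223.0, 363.0, 242.0], 0.82)]
tin_tall_bar tip [([272.0, 263.0], 0.87), ([229.0, 185.0], 0.69), ([142.0, 244.0], 0.64)] box [([134.0, 239.0, 166.0, 305.0], 0.96), ([217.0, 186.0, 243.0, 241.0], 0.77), ([254.0, 258.0, 284.0, 321.0], 0.7)]
side ['color', 'camera_matrix', 'eye', 'orientation', 'shot'] [0.5719 0.677  0.6727]
tin_tall tip [([202.0, 230.0], 0.97), ([306.0, 244.0], 0.94), ([217.0, 306.0], 0.78)] box [([292.0, 1
[... 1163 characters left out ...]
, -1.23364526e+01]), 'qvel': array([ 0.06608098,  0.02048148,  0.11206599,  0.01862068,  0.04360401,
       -0.00335732]), 'joint_efforts': array([-8.40723169e-04, -4.48325980e+01, -2.31465214e+01, -2.45025403e-04,
        5.38487184e-04, -7.59550289e-06]), 'position': array([ 0.16817602, -0.52364018,  0.19692759]), 'tool_rot': array([[ 9.52093179e-01,  3.05808074e-01, -2.56744273e-05],
       [ 3.05808074e-01, -9.52093179e-01,  7.06361667e-06],
       [-2.22843361e-05, -1.45766684e-05, -1.00000000e+00]]), 'ft_force': array([ 0.4609318 ,  0.31795787, -0.10738771]), 'wrist_torque': array([-0.01888638, -0.042494  , -0.01817893]), 'gripper_force': 0.0, 'grip_width': 0.08554046311344334} -0.0187
```

View pics/scene0.png

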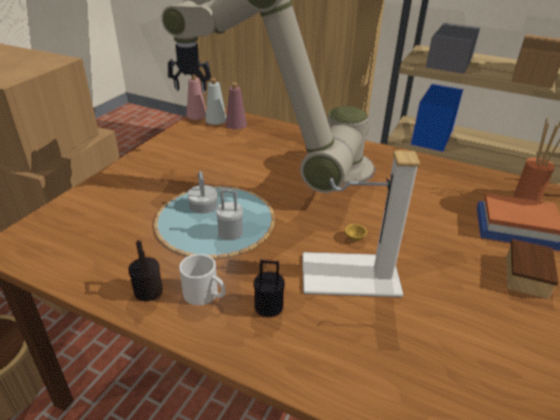

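View pics/side0.png

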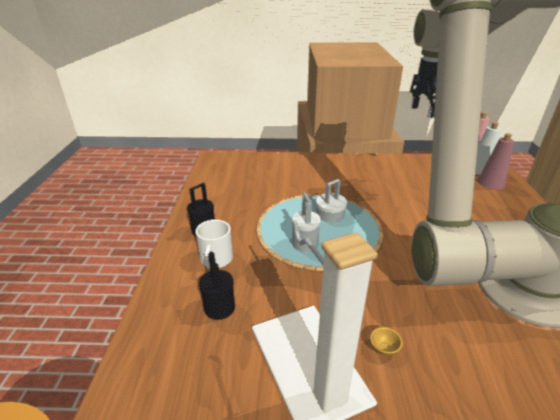

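The scene shows a grey steel tall tin on the tray at scene (231,215) / side (306,222), and the short tin on the tray at scene (202,195). Two black look-alikes stand off the tray at scene (146,275) and (270,290). The steel tin on the tray is the one meant, because it is steel-coloured, taller than its neighbour and stands on the tray. I'll confirm it in a crop and triangulate.

```bash
cat > b.py <<'E'
from h import *
np.set_printoptions(precision=4,suppress=True)
a=env.get_image("scene");b=env.get_image("side")
P={"tin":((231,231),(306,244)),"bar":((229,185),(307,197)),"short":((202,202),(328,210)),"scale":((370,278),(315,384)),"seat":((341,184),(295,239)),"tray":((215,222),(318,230)),"mug":((201,294),(214,261)),"dish":((355,236),(384,348))}
for k,(p,q) in P.items():
    x,r=tri([ray(a,p),ray(b,q)]);print(k,x,np.round(r,4))
c1=cv2.resize(a["color"][170:260,180:280],(500,450),interpolation=cv2.INTER_CUBIC)
c2=cv2.resize(b["color"][175:275,280:345],(293,450),interpolation=cv2.INTER_CUBIC)
cv2.imwrite("pics/crop1.png",np.hstack([c1,c2]))
c1=cv2.resize(a["color"][145:305,295:430],(506,600),interpolation=cv2.INTER_CUBIC)
c2=cv2.resize(b["color"][220:420,250:348],(294,600),interpolation=cv2.INTER_CUBIC)
cv2.imwrite("pics/crop2.png",np.hstack([c1,c2]))
E
python3 b.py
```

```text
tin [ 0.5327 -0.1482  0.0103] [0.0004 0.0004]
bar [ 0.5348 -0.145   0.1675] [0.0039 0.0039]
short [ 0.4644 -0.2943  0.0254] [0.0003 0.0003]
scale [0.525  0.2686 0.0055] [0.0042 0.0042]
seat [0.5658 0.1777 0.2852] [0.0029 0.0029]
tray [ 0.4967 -0.2289 -0.0051] [0.003 0.003]
mug [ 0.7761 -0.0888 -0.0034] [0.0024 0.0024]
dish [0.3798 0.1804 0.0065] [0.0001 0.0001]
```

View pics/crop1.png

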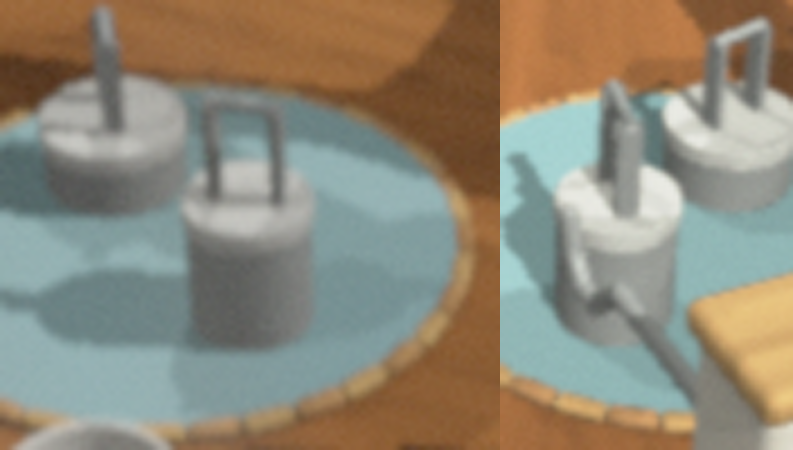

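View pics/crop2.png

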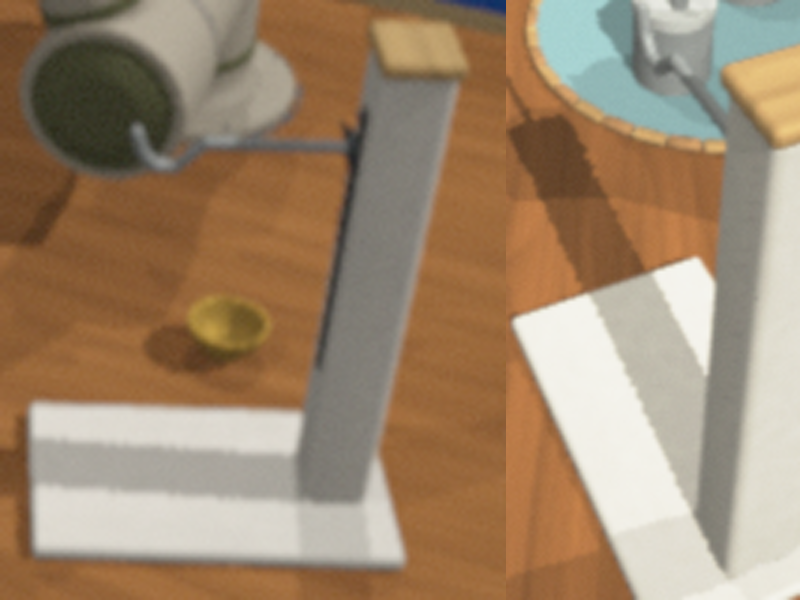

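```bash
cat > c.py <<'E'
from h import *
from scipy.optimize import least_squares
np.set_printoptions(precision=4,suppress=True)
a=env.get_image("scene");b=env.get_image("side")
def Rz(t): c,s=np.cos(t),np.sin(t); return np.array([[c,-s,0],[s,c,0],[0,0,1]])
for z in (0.153,0.155):
    for im,p in ((a,[(221.6,190.2),(236.6,191.2)]),(b,[(304.9,194.),(308.9,202.8)])):
        e=[onz(ray(im,q),z) for q in p];d=e[1]-e[0];print("bar",z,e[0],e[1],(e[0]+e[1])/2,np.linalg.norm(d),np.degrees(np.arctan2(d[1],d[0])))
# scale base corners at z=.012
S=[(a,(303,252.2)),(a,(304.3,293)),(a,(402.5,295.7)),(b,(252,326.7)),(b,(313.3,306))]
for im,p in S: print(onz(ray(im,p),.012))
L=[(-.17,-.075),(-.17,.075),(.08,.075),(-.17,.075),(-.17,-.075)]
for sw in (1,-1):
    def f(v):
        return np.concatenate([proj(im,np.array([v[0],v[1],0])+Rz(v[2])@np.array([x,sw*y,.012]))-p for (im,p),(x,y) in zip(S,L)])
    r=least_squares(f,[.52,.27,1.4]);print(r.x[:2],np.degrees(r.x[2]),r.fun)
    v=r.x; R=Rz(v[2]);o=np.array([v[0],v[1],0])
    for n,q in dict(seat=(-.1,0,.278),tip=(-.12,0,.298),under=(-.1,0,.266),rear=(-.086,0,.292)).items():
        X=o+R@np.array(q);print(n,X,proj(a,X),proj(b,X))
E
python3 c.py
```

```text
bar 0.153 [ 0.5426 -0.166   0.153 ] [ 0.5275 -0.1272  0.153 ] [ 0.535  -0.1466  0.153 ] 0.04160828673829669 111.19995027652598
bar 0.153 [ 0.5403 -0.1758  0.153 ] [ 0.531 -0.134  0.153] [ 0.5357 -0.1549  0.153 ] 0.04277522093396039 102.54946293414645
bar 0.155 [ 0.5451 -0.1643  0.155 ] [ 0.5301 -0.1256  0.155 ] [ 0.5376 -0.1449  0.155 ] 0.04149013337555313 111.19995027652598
bar 0.155 [ 0.5404 -0.1725  0.155 ] [ 0.5312 -0.1309  0.155 ] [ 0.5358 -0.1517  0.155 ] 0.042610592291918346 102.54946293414643
[0.5229 0.0775 0.012 ]
[0.6643 0.1439 0.012 ]
[0.5593 0.365  0.012 ]
[0.6534 0.1395 0.012 ]
[0.5206 0.0771 0.012 ]
[0.6713 0.2478] 56.74151325603299 [-23.0517  24.7422  23.0558 -34.6638 -13.7529  24.2364  64.8952   4.4208
 -52.6916  -5.4239]
seat [0.6165 0.1642 0.278 ] [327.548  197.1379] [265.3481 235.1859]
tip [0.6055 0.1475 0.298 ] [323.0873 185.3034] [272.2167 219.8519]
under [0.6165 0.1642 0.266 ] [327.1154 201.5893] [265.5256 240.7919]
rear [0.6242 0.1759 0.292 ] [331.7659 194.9472] [259.9629 232.6608]
[0.5197 0.2635] 114.12607204854255 [ 0.3862 -0.4247 -0.6954 -2.35    1.2824 -0.7001 -1.957  -0.2399 -0.0532
  0.2057]
seat [0.5606 0.1723 0.278 ] [339.7252 186.1442] [298.6416 238.8024]
tip [0.5688 0.154  0.298 ] [331.7844 178.4122] [294.0082 222.5181]
under [0.5606 0.1723 0.266 ] [339.2298 190.5102] [298.4639 244.4385]
rear [0.5549 0.185  0.292 ] [346.4425 181.2091] [302.4328 236.9155]
```

The crop confirms the grey steel tall tin on the tray, with its bar at scene about (229,190). The hook tip is at scene (331,178), matching the pose fitted from the base plate (scale yaw about 114°). I'll move over the tin for a wrist view.

Request:
{"op": "arm_command", "data": {"deltas": [{"dx": 0.0387, "dy": -0.0205, "dz": -0.008}, {"dx": 0.0387, "dy": -0.0205, "dz": -0.008}, {"dx": 0.0387, "dy": -0.0205, "dz": -0.008}, {"dx": 0.0387, "dy": -0.0205, "dz": -0.008}, {"dx": 0.0387, "dy": -0.0205, "dz": -0.008}, {"dx": 0.0387, "dy": -0.0205, "dz": -0.008}, {"dx": 0.0387, "dy": -0.0205, "dz": -0.008}, {"dx": 0.0387, "dy": -0.0205, "dz": -0.008}, {"dx": 0.0387, "dy": -0.0205, "dz": -0.008}, {"dx": 0.0387, "dy": -0.0205, "dz": -0.008}, {"dx": 0.0387, "dy": -0.0205, "dz": -0.008}, {"dx": 0.0387, "dy": -0.0205, "dz": -0.008}]}}

```text
invalid input
```

```bash
cat > d.py <<'E'
from h import *
import sys
np.set_printoptions(precision=4,suppress=True)
w=env.get_image("wrist");cv2.imwrite("pics/w1.png",w["color"])
import pickle;pickle.dump(w,open("w1.pkl","wb"))
s=env.observe();print(s["time_s"],s["position"],s["q"],s["tool_rot"],s["ft_force"])
print(np.array(w["eye"]),np.array(w["orientation"]))
for q in ["tin_tall","tin_tall_bar","tin_short"]:
    for d in env.tip_of(q,w)[:3]: print(q,d, onz(ray(w,d["location"]),.155 if "bar" in q else .008))
print(proj(w,[.535,-.148,.155]))
E
python3 d.py
```

```text
2.8 [ 0.1682 -0.5236  0.1969] [-84.5274  21.8072  74.3357  -0.0012  83.8558 -12.3357] [[ 0.9521  0.3058 -0.    ]
 [ 0.3058 -0.9521 -0.    ]
 [-0.      0.     -1.    ]] [0.9453 0.6345 0.9166]
[ 0.2464 -0.4965  0.3739] [[ 0.3065  0.9006  0.3083]
 [-0.9519  0.2901  0.0989]
 [-0.0003 -0.3238  0.9461]]
[ -603.8476 -1364.9622]
```

View pics/w1.png

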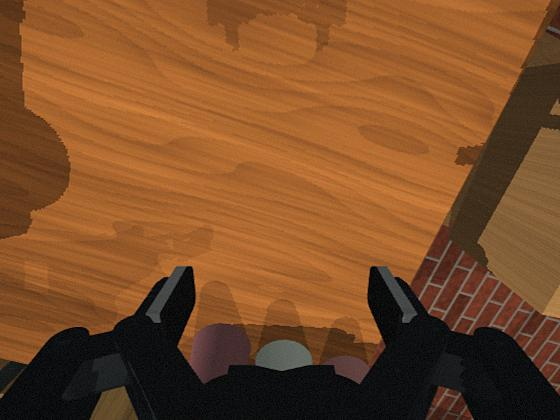

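The view shows only bare table and the fingers, because the move was refused. I'll retry with all keys given, stopping a little short so the tin lies mid-view.

Request:
{"op": "arm_command", "data": {"deltas": [{"rx": 0, "ry": 0, "rz": 0, "dx": 0.033, "dy": -0.0205, "dz": -0.008, "fingers": 0.085}, {"rx": 0, "ry": 0, "rz": 0, "dx": 0.033, "dy": -0.0205, "dz": -0.008, "fingers": 0.085}, {"rx": 0, "ry": 0, "rz": 0, "dx": 0.033, "dy": -0.0205, "dz": -0.008, "fingers": 0.085}, {"rx": 0, "ry": 0, "rz": 0, "dx": 0.033, "dy": -0.0205, "dz": -0.008, "fingers": 0.085}, {"rx": 0, "ry": 0, "rz": 0, "dx": 0.033, "dy": -0.0205, "dz": -0.008, "fingers": 0.085}, {"rx": 0, "ry": 0, "rz": 0, "dx": 0.033, "dy": -0.0205, "dz": -0.008, "fingers": 0.085}, {"rx": 0, "ry": 0, "rz": 0, "dx": 0.033, "dy": -0.0205, "dz": -0.008, "fingers": 0.085}, {"rx": 0, "ry": 0, "rz": 0, "dx": 0.033, "dy": -0.0205, "dz": -0.008, "fingers": 0.085}, {"rx": 0, "ry": 0, "rz": 0, "dx": 0.033, "dy": -0.0205, "dz": -0.008, "fingers": 0.085}, {"rx": 0, "ry": 0, "rz": 0, "dx": 0.033, "dy": -0.0205, "dz": -0.008, "fingers": 0.085}, {"rx": 0, "ry": 0, "rz": 0, "dx": 0.033, "dy": -0.0205, "dz": -0.008, "fingers": 0.085}, {"rx": 0, "ry": 0, "rz": 0, "dx": 0.033, "dy": -0.0205, "dz": -0.008, "fingers": 0.085}]}}

```text
time_s: 4.15
position: [0.4708, -0.1669, 0.2934]
tool_rot: [[0.952, 0.306, 0.0], [0.306, -0.952, -0.0], [0.0, 0.0, -1.0]]
ft_force: [0.2, -0.9, -0.4]
grip_width: 0.0849
gripper_force: 0.0
```

```bash
python3 d.py
```

```text
4.2 [ 0.4735 -0.1634  0.2945] [-32.6867  13.6138  70.3711   0.1371  95.8763  39.3099] [[ 0.951   0.3093  0.0033]
 [ 0.3093 -0.951   0.0007]
 [ 0.0034  0.0004 -1.    ]] [-0.9087  3.521  -0.7458]
[ 0.549  -0.1397  0.4704] [[ 0.3065  0.9006  0.308 ]
 [-0.9519  0.29    0.0992]
 [-0.     -0.3236  0.9462]]
tin_tall {'location': [283.5, 113.8], 'p': 0.73} [ 0.5348 -0.148   0.008 ]
tin_tall_bar {'location': [279.7, 119.7], 'p': 0.76} [ 0.5328 -0.1435  0.155 ]
tin_short {'location': [358.9, 194.4], 'p': 0.58} [ 0.4552 -0.2996  0.008 ]
[284.6342 118.9431]
```

View pics/w1.png

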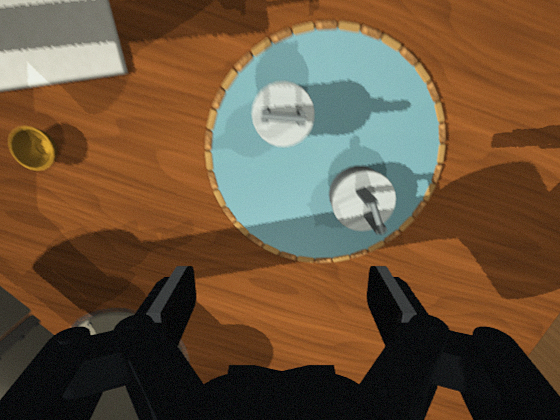

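The wrist view shows the tall tin at (283,114) with its bar nearly horizontal at about (262–305, 114). The short tin is at (362,198) and the dish at (32,148). I'll segment the bar for its yaw and triangulate its height.

```bash
cat > e.py <<'E'
from h import *
np.set_printoptions(precision=4,suppress=True)
w=env.get_image("wrist");s=env.observe();print(s["time_s"],s["position"],s["tool_rot"][:,1])
x0,y0=245,78
c=w["color"][y0:150,x0:322]
g=cv2.cvtColor(c,cv2.COLOR_BGR2GRAY);
big=cv2.resize(c,None,fx=7,fy=7,interpolation=cv2.INTER_CUBIC)
cv2.imwrite("pics/bar.png",big)
bs=env.tip_of("tin_tall_bar",w)[0]["location"];a=env.get_image("scene");b=env.get_image("side")
R=[ray(w,bs)]
for n,im,p in (("scene",a,(229,190)),("side",b,(307,198))):
    l=[d["location"] for d in env.tip_of("tin_tall_bar",im)];l=min(l,key=lambda q:np.hypot(q[0]-p[0],q[1]-p[1]));print(n,l);R.append(ray(im,l))
print(tri(R),tri(R[:2]),tri([R[0],R[2]]),bs)
E
python3 e.py
```

```text
4.4 [ 0.4697 -0.1685  0.2926] [ 0.306  -0.952  -0.0002]
scene [229.8, 185.1]
side [307.4, 196.6]
(array([ 0.5346, -0.1456,  0.1675]), [0.0026600961951188788, 0.003433925122078418, 0.0030475306980981068]) (array([ 0.5354, -0.1457,  0.1715]), [0.002077719500856593, 0.0020777195008567606]) (array([ 0.5355, -0.1476,  0.1626]), [0.0006709577422508645, 0.0006709577422509321]) [284.1, 117.0]
```

View pics/bar.png

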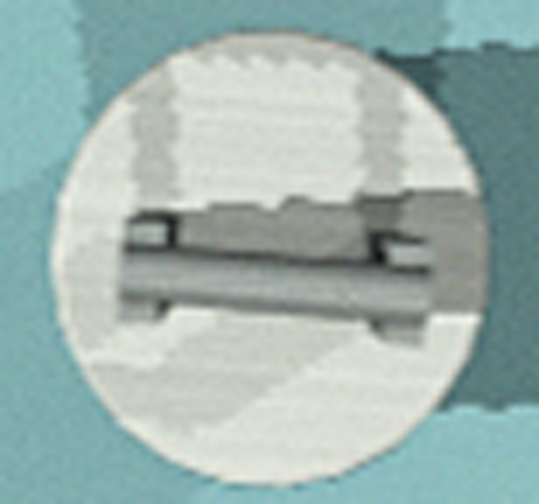

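```bash
python3 - <<'E'
from h import *
np.set_printoptions(precision=4,suppress=True)
w=env.get_image("wrist");a=env.get_image("scene");b=env.get_image("side")
print(env.observe()["position"],env.observe()["ft_force"])
p,q=(262.1,116.3),(306.4,119.7)
for z in (.155,.16): 
    A,B=onz(ray(w,p),z),onz(ray(w,q),z);d=B-A;print(A,B,(A+B)/2,np.linalg.norm(d),np.degrees(np.arctan2(d[1],d[0])))
m=(284.3,118);r=[ray(w,m),ray(a,(229.1,190.7)),ray(b,(307,198.5))]
print(tri(r),tri(r[:2]),tri([r[0],r[2]]))
E
```

```text
[ 0.4698 -0.1687  0.2929] [-0.2492 -0.1802  0.5416]
[ 0.5293 -0.1281  0.155 ] [ 0.5396 -0.1711  0.155 ] [ 0.5345 -0.1496  0.155 ] 0.044186575199043204 -76.45592863345453
[ 0.5296 -0.1283  0.16  ] [ 0.5398 -0.1706  0.16  ] [ 0.5347 -0.1495  0.16  ] 0.0434847654782345 -76.45592863345449
(array([ 0.5349, -0.1486,  0.1544]), [0.0011164993577282365, 0.002446663044695633, 0.001827165481223268]) (array([ 0.5337, -0.1488,  0.1515]), [0.0011139353391363981, 0.0011139353391365348]) (array([ 0.535 , -0.1496,  0.1558]), [0.0005158683251159309, 0.0005158683251161203])
```

Bar measured at (0.5345, −0.149, 0.155) with axis yaw −76.5° and length 44 mm. All agree with the given sizes, so I'm going in.

Request:
{"op": "arm_command", "data": {"deltas": [{"rx": 0, "ry": 0, "rz": 0, "dx": 0.0169, "dy": 0.0003, "dz": 0.02, "fingers": 0.085}, {"rx": 0, "ry": 0, "rz": 0, "dx": 0.0169, "dy": 0.0003, "dz": 0.02, "fingers": 0.085}, {"rx": 0, "ry": 0, "rz": 0, "dx": 0.0169, "dy": 0.0002, "dz": 0.02, "fingers": 0.085}, {"rx": 0, "ry": 0, "rz": 0, "dx": 0.0169, "dy": 0.0002, "dz": 0.02, "fingers": 0.085}, {"rx": 0, "ry": 0, "rz": 0.075, "dx": 0, "dy": 0, "dz": 0, "fingers": 0.085}, {"rx": 0, "ry": 0, "rz": 0, "dx": 0, "dy": 0, "dz": 0.005, "fingers": 0.085}, {"rx": 0, "ry": 0, "rz": 0, "dx": 0, "dy": 0, "dz": 0.015, "fingers": 0.085}, {"rx": 0, "ry": 0, "rz": 0, "dx": 0, "dy": 0, "dz": 0.015, "fingers": 0.085}, {"rx": 0, "ry": 0, "rz": 0, "dx": 0, "dy": 0, "dz": 0.015, "fingers": 0.085}, {"rx": 0, "ry": 0, "rz": 0, "dx": 0, "dy": 0, "dz": 0.015, "fingers": 0.085}, {"rx": 0, "ry": 0, "rz": 0, "dx": 0, "dy": 0, "dz": 0.015, "fingers": 0.085}, {"rx": 0, "ry": 0, "rz": 0, "dx": 0, "dy": 0, "dz": 0, "fingers": 0.085}]}}

```text
time_s: 6.0
position: [0.5337, -0.1485, 0.1315]
tool_rot: [[0.972, 0.235, -0.003], [0.235, -0.972, 0.001], [-0.002, -0.002, -1.0]]
ft_force: [0.5, 0.2, -0.6]
grip_width: 0.0849
gripper_force: 0.0
```

Request:
{"op": "arm_command", "data": {"deltas": [{"rx": 0, "ry": 0, "rz": 0, "dx": 0, "dy": 0, "dz": 0.008, "fingers": 0.085}, {"rx": 0, "ry": 0, "rz": 0, "dx": 0, "dy": 0, "dz": 0.008, "fingers": 0.085}, {"rx": 0, "ry": 0, "rz": 0, "dx": 0, "dy": 0, "dz": 0.006, "fingers": 0.085}, {"rx": 0, "ry": 0, "rz": 0, "dx": 0, "dy": 0, "dz": 0, "fingers": 0.085}, {"rx": 0, "ry": 0, "rz": 0, "dx": 0, "dy": 0, "dz": 0, "fingers": 0.06}, {"rx": 0, "ry": 0, "rz": 0, "dx": 0, "dy": 0, "dz": 0, "fingers": 0.05}, {"rx": 0, "ry": 0, "rz": 0, "dx": 0, "dy": 0, "dz": 0, "fingers": 0.04}, {"rx": 0, "ry": 0, "rz": 0, "dx": 0, "dy": 0, "dz": 0, "fingers": 0.035}, {"rx": 0, "ry": 0, "rz": 0, "dx": 0, "dy": 0, "dz": 0, "fingers": 0.035}, {"rx": 0, "ry": 0, "rz": 0, "dx": 0, "dy": 0, "dz": 0, "fingers": 0.035}, {"rx": 0, "ry": 0, "rz": 0, "dx": 0, "dy": 0, "dz": 0, "fingers": 0.035}, {"rx": 0, "ry": 0, "rz": 0, "dx": 0, "dy": 0, "dz": 0, "fingers": 0.035}], "squeeze": 50}}

```text
time_s: 7.2
position: [0.535, -0.1488, 0.1116]
tool_rot: [[0.972, 0.234, 0.001], [0.234, -0.972, -0.001], [0.001, 0.001, -1.0]]
ft_force: [-0.3, -1.0, 5.9]
grip_width: 0.0426
gripper_force: 51.3
```

```bash
cat > o.py <<'E'
from h import *
np.set_printoptions(precision=4,suppress=True)
f=[]
for i in range(4): im=env.get_image("wrist");s=env.observe();f.append(s["ft_force"])
print(s["time_s"],s["position"],s["tool_rot"].round(4).tolist(),s["q"],s["grip_width"],s["gripper_force"],np.mean(f,0),np.array(f)[:,2],s["wrist_torque"])
E
python3 o.py
```

```text
7.4 [ 0.535  -0.1489  0.1116] [[0.9723, 0.2336, 0.0014], [0.2336, -0.9723, -0.0008], [0.0011, 0.0011, -1.0]] [-27.7628  26.6335  81.4342  -0.004   71.8415  48.7308] 0.04237576384773881 51.29090487957001 [-0.4401 -1.3798  5.4674] [5.6125 6.21   5.2864 4.7608] [0.0418 0.117  0.0024]
```

Request:
{"op": "arm_command", "data": {"deltas": [{"rx": 0, "ry": 0, "rz": 0, "dx": 0, "dy": 0, "dz": -0.003, "fingers": 0.035}, {"rx": 0, "ry": 0, "rz": 0, "dx": 0, "dy": 0, "dz": -0.005, "fingers": 0.035}, {"rx": 0, "ry": 0, "rz": 0, "dx": 0, "dy": 0, "dz": -0.008, "fingers": 0.035}, {"rx": 0, "ry": 0, "rz": 0, "dx": 0, "dy": 0, "dz": -0.012, "fingers": 0.035}, {"rx": 0, "ry": 0, "rz": 0.04, "dx": 0, "dy": 0, "dz": -0.018, "fingers": 0.035}, {"rx": 0, "ry": 0, "rz": 0.08, "dx": 0, "dy": 0, "dz": -0.02, "fingers": 0.035}, {"rx": 0, "ry": 0, "rz": 0.12, "dx": 0, "dy": 0, "dz": -0.02, "fingers": 0.035}, {"rx": 0, "ry": 0, "rz": 0.12, "dx": 0, "dy": 0, "dz": -0.02, "fingers": 0.035}, {"rx": 0, "ry": 0, "rz": 0.12, "dx": 0, "dy": 0, "dz": -0.02, "fingers": 0.035}, {"rx": 0, "ry": 0, "rz": 0.12, "dx": 0, "dy": 0, "dz": -0.02, "fingers": 0.035}, {"rx": 0, "ry": 0, "rz": 0.12, "dx": 0, "dy": 0, "dz": -0.014, "fingers": 0.035}, {"rx": 0, "ry": 0, "rz": 0.12, "dx": 0, "dy": 0, "dz": 0, "fingers": 0.035}]}}

```text
time_s: 8.6
position: [0.5351, -0.1488, 0.274]
tool_rot: [[0.82, -0.572, 0.004], [-0.572, -0.82, -0.002], [0.005, -0.001, -1.0]]
ft_force: [0.1, 0.2, -5.1]
grip_width: 0.042
gripper_force: 51.8
```

Request:
{"op": "arm_command", "data": {"deltas": [{"rx": 0, "ry": 0, "rz": 0.12, "dx": 0, "dy": 0, "dz": 0, "fingers": 0.035}, {"rx": 0, "ry": 0, "rz": 0.12, "dx": 0, "dy": 0, "dz": 0, "fingers": 0.035}, {"rx": 0, "ry": 0, "rz": 0.12, "dx": 0, "dy": 0, "dz": 0, "fingers": 0.035}, {"rx": 0, "ry": 0, "rz": 0.09, "dx": 0, "dy": 0, "dz": 0, "fingers": 0.035}, {"rx": 0, "ry": 0, "rz": 0.054, "dx": 0, "dy": 0, "dz": 0, "fingers": 0.035}, {"rx": 0, "ry": 0, "rz": 0, "dx": 0, "dy": 0, "dz": 0, "fingers": 0.035}, {"rx": 0, "ry": 0, "rz": 0, "dx": 0, "dy": 0, "dz": 0, "fingers": 0.035}, {"rx": 0, "ry": 0, "rz": 0, "dx": 0, "dy": 0, "dz": 0, "fingers": 0.035}]}}

```text
time_s: 9.4
position: [0.5346, -0.1486, 0.2712]
tool_rot: [[0.447, -0.894, 0.0], [-0.894, -0.447, -0.0], [0.0, -0.0, -1.0]]
ft_force: [0.4, -0.6, -5.8]
grip_width: 0.0422
gripper_force: 51.8
```

```bash
python3 o.py
```

```text
9.6 [ 0.5347 -0.1486  0.271 ] [[0.4466, -0.8947, -0.0], [-0.8947, -0.4466, 0.0], [-0.0, 0.0, -1.0]] [-27.755   20.0199  64.9576  -0.0006  95.0247 125.7176] 0.04241049956226734 51.76356643438339 [ 0.451  -0.2815 -5.6565] [-5.1057 -5.4363 -5.8006 -6.2835] [-0.0026 -0.0013 -0.0314]
```

Weight is about 5.6 N, so the expected dip is about 62 mm. Now to the pre-hang point, 90 mm in front of the hook.

Request:
{"op": "arm_command", "data": {"deltas": [{"rx": 0, "ry": 0, "rz": 0, "dx": -0.0103, "dy": -0.009, "dz": 0, "fingers": 0.035}, {"rx": 0, "ry": 0, "rz": 0, "dx": -0.0206, "dy": -0.0181, "dz": 0, "fingers": 0.035}, {"rx": 0, "ry": 0, "rz": 0, "dx": -0.0206, "dy": -0.0181, "dz": 0, "fingers": 0.035}, {"rx": 0, "ry": 0, "rz": 0, "dx": -0.0206, "dy": -0.0181, "dz": 0, "fingers": 0.035}, {"rx": 0, "ry": 0, "rz": 0, "dx": -0.0206, "dy": -0.0181, "dz": 0, "fingers": 0.035}, {"rx": 0, "ry": 0, "rz": 0, "dx": -0.0206, "dy": -0.0181, "dz": 0, "fingers": 0.035}, {"rx": 0, "ry": 0, "rz": 0, "dx": -0.0206, "dy": -0.0181, "dz": 0, "fingers": 0.035}, {"rx": 0, "ry": 0, "rz": 0, "dx": -0.0206, "dy": -0.0181, "dz": 0, "fingers": 0.035}, {"rx": 0, "ry": 0, "rz": 0, "dx": -0.0206, "dy": -0.0181, "dz": 0, "fingers": 0.035}, {"rx": 0, "ry": 0, "rz": 0, "dx": -0.0103, "dy": -0.009, "dz": 0, "fingers": 0.035}, {"rx": 0, "ry": 0, "rz": 0, "dx": 0, "dy": 0, "dz": 0, "fingers": 0.035}, {"rx": 0, "ry": 0, "rz": 0, "dx": 0, "dy": 0, "dz": 0, "fingers": 0.035}]}}

```text
time_s: 10.8
position: [0.5975, 0.0898, 0.2708]
tool_rot: [[0.446, -0.895, -0.0], [-0.895, -0.446, -0.001], [0.0, 0.0, -1.0]]
ft_force: [0.5, -0.6, -5.7]
grip_width: 0.0422
gripper_force: 52.1
```

```bash
python3 o.py; python3 - <<'E'
from h import *
np.set_printoptions(precision=4,suppress=True)
a=env.get_image("scene");b=env.get_image("side")
s=env.observe();bar=s["position"]+[0,0,.0434];seat=np.array([.5606,.1723,.278])
for im in(a,b): print("bar",proj(im,bar),"seat",proj(im,seat),"tip",proj(im,[.5688,.154,.298]))
for q in("tin_tall_bar","hook_seat"):
    for im in(a,b): print(q,[(np.round(d["location"],1).tolist(),round(d["p"],2)) for d in env.tip_of(q,im)])
c1=cv2.resize(a["color"][120:250,290:390],(400,520),interpolation=cv2.INTER_CUBIC)
c2=cv2.resize(b["color"][140:270,240:340],(400,520),interpolation=cv2.INTER_CUBIC)
cv2.imwrite("pics/pre.png",np.hstack([c1,c2]))
E
```

```text
11.0 [0.5975 0.0891 0.2711] [[0.4452, -0.8954, 0.0001], [-0.8954, -0.4452, -0.0002], [0.0002, 0.0, -1.0]] [ -2.7279  25.4418  56.3977  -0.009   98.1556 150.8365] 0.042367950393788815 52.127226144075394 [ 0.0531  0.1881 -5.7114] [-6.1226 -5.0126 -5.9122 -5.7982] [-0.0202 -0.0299 -0.0258]
bar [301.1069 171.0163] seat [339.7349 186.1515] tip [331.7707 178.4194]
bar [278.2592 193.6095] seat [298.6301 238.8137] tip [293.9817 222.512 ]
tin_tall_bar [([300.3, 170.8], 0.94), ([141.6, 242.9], 0.75), ([271.0, 259.7], 0.74)]
tin_tall_bar [([197.7, 181.8], 0.78), ([210.7, 259.3], 0.74), ([279.5, 188.9], 0.55)]
hook_seat [([339.2, 185.5], 0.52)]
hook_seat [([297.5, 237.0], 0.81)]
```

View pics/pre.png

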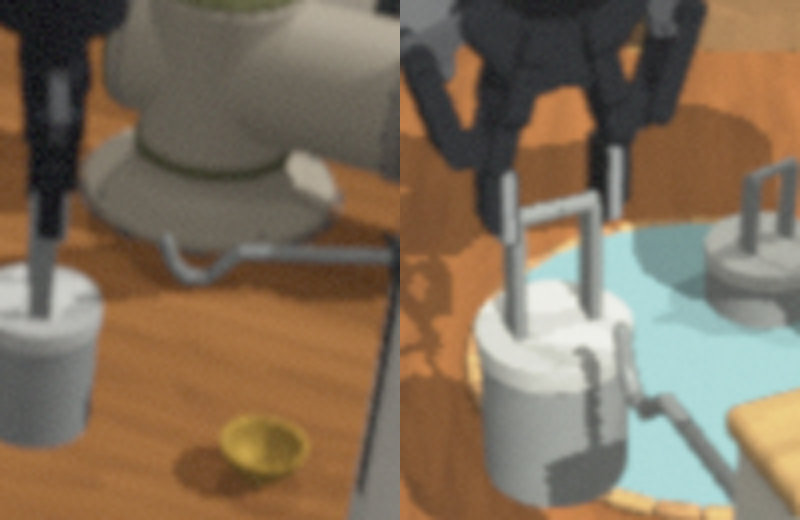

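The crop shows the bar at side (279.5,192), level with the prediction. The hook tip is at scene (332,179) and side (295,222), on the model's projection within 1 px. The bar is about 36–39 mm above the seat, inside the 24–50 mm window, so I'm advancing over the tip.

Request:
{"op": "arm_command", "data": {"deltas": [{"rx": 0, "ry": 0, "rz": 0, "dx": -0.005, "dy": -0.0004, "dz": 0, "fingers": 0.035}, {"rx": 0, "ry": 0, "rz": 0, "dx": -0.01, "dy": -0.0004, "dz": 0, "fingers": 0.035}, {"rx": 0, "ry": 0, "rz": 0, "dx": -0.012, "dy": -0.0004, "dz": 0, "fingers": 0.035}, {"rx": 0, "ry": 0, "rz": 0, "dx": -0.012, "dy": -0.0004, "dz": 0, "fingers": 0.035}, {"rx": 0, "ry": 0, "rz": 0, "dx": -0.012, "dy": -0.0004, "dz": 0, "fingers": 0.035}, {"rx": 0, "ry": 0, "rz": 0, "dx": -0.012, "dy": -0.0004, "dz": 0, "fingers": 0.035}, {"rx": 0, "ry": 0, "rz": 0, "dx": -0.012, "dy": -0.0004, "dz": 0, "fingers": 0.035}, {"rx": 0, "ry": 0, "rz": 0, "dx": -0.01, "dy": -0.0004, "dz": 0, "fingers": 0.035}, {"rx": 0, "ry": 0, "rz": 0, "dx": -0.006, "dy": -0.0004, "dz": 0, "fingers": 0.035}, {"rx": 0, "ry": 0, "rz": 0, "dx": 0, "dy": 0, "dz": 0, "fingers": 0.035}, {"rx": 0, "ry": 0, "rz": 0, "dx": 0, "dy": 0, "dz": 0, "fingers": 0.035}, {"rx": 0, "ry": 0, "rz": 0, "dx": 0, "dy": 0, "dz": 0, "fingers": 0.035}]}}

```text
time_s: 12.5
position: [0.5604, 0.1726, 0.2708]
tool_rot: [[0.446, -0.895, -0.0], [-0.895, -0.446, -0.0], [0.0, 0.0, -1.0]]
ft_force: [0.9, 0.6, -5.8]
grip_width: 0.042
gripper_force: 52.1
```

```bash
python3 o.py; python3 - <<'E'
from h import *
a=env.get_image("scene");b=env.get_image("side")
c1=cv2.resize(a["color"][120:250,290:390],(400,520),interpolation=cv2.INTER_CUBIC)
c2=cv2.resize(b["color"][140:270,240:340],(400,520),interpolation=cv2.INTER_CUBIC)
cv2.imwrite("pics/over.png",np.hstack([c1,c2]))
E
```

```text
12.7 [0.5604 0.1727 0.2709] [[0.4458, -0.8951, -0.0], [-0.8951, -0.4458, -0.0001], [0.0001, 0.0001, -1.0]] [  5.5707  23.4637  59.6223  -0.0049  96.916  159.0955] 0.04226951673389722 52.123088389635086 [ 0.3731  0.1846 -5.6101] [-5.2053 -5.8757 -5.4441 -5.9154] [0.0595 0.0367 0.0161]
```

View pics/over.png

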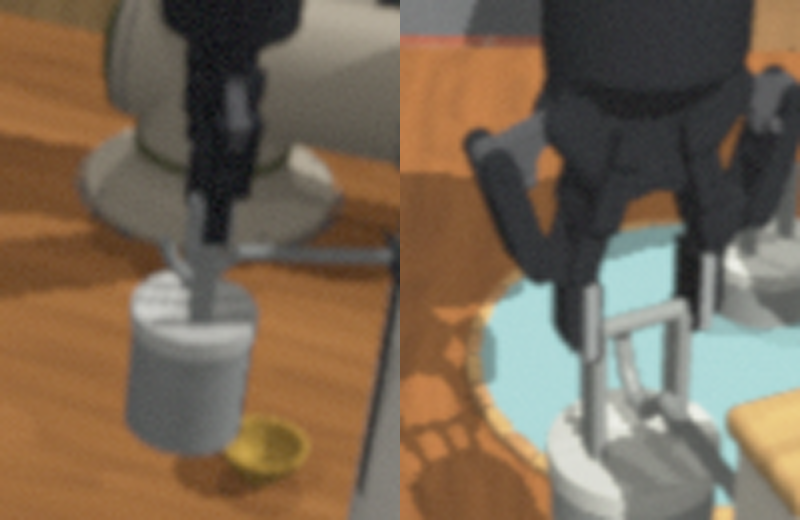

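The hook now passes through the window under the bar: hook U at scene crop (200,270), with the bar above it in the side crop (640,315). I'll ease down at 2 cm/s.

Request:
{"op": "arm_command", "data": {"deltas": [{"rx": 0, "ry": 0, "rz": 0, "dx": 0, "dy": 0, "dz": 0.002, "fingers": 0.035}, {"rx": 0, "ry": 0, "rz": 0, "dx": 0, "dy": 0, "dz": 0.002, "fingers": 0.035}, {"rx": 0, "ry": 0, "rz": 0, "dx": 0, "dy": 0, "dz": 0.002, "fingers": 0.035}, {"rx": 0, "ry": 0, "rz": 0, "dx": 0, "dy": 0, "dz": 0.002, "fingers": 0.035}, {"rx": 0, "ry": 0, "rz": 0, "dx": 0, "dy": 0, "dz": 0.002, "fingers": 0.035}, {"rx": 0, "ry": 0, "rz": 0, "dx": 0, "dy": 0, "dz": 0.002, "fingers": 0.035}, {"rx": 0, "ry": 0, "rz": 0, "dx": 0, "dy": 0, "dz": 0.002, "fingers": 0.035}, {"rx": 0, "ry": 0, "rz": 0, "dx": 0, "dy": 0, "dz": 0.002, "fingers": 0.035}, {"rx": 0, "ry": 0, "rz": 0, "dx": 0, "dy": 0, "dz": 0.002, "fingers": 0.035}, {"rx": 0, "ry": 0, "rz": 0, "dx": 0, "dy": 0, "dz": 0.002, "fingers": 0.035}, {"rx": 0, "ry": 0, "rz": 0, "dx": 0, "dy": 0, "dz": 0.002, "fingers": 0.035}, {"rx": 0, "ry": 0, "rz": 0, "dx": 0, "dy": 0, "dz": 0.002, "fingers": 0.035}]}}

```text
time_s: 14.0
position: [0.5602, 0.173, 0.2467]
tool_rot: [[0.446, -0.895, -0.0], [-0.895, -0.446, 0.0], [-0.0, 0.0, -1.0]]
ft_force: [-0.5, 0.4, -5.4]
grip_width: 0.0427
gripper_force: 52.1
```

Request:
{"op": "arm_command", "data": {"deltas": [{"rx": 0, "ry": 0, "rz": 0, "dx": 0, "dy": 0, "dz": 0.002, "fingers": 0.035}, {"rx": 0, "ry": 0, "rz": 0, "dx": 0, "dy": 0, "dz": 0.002, "fingers": 0.035}, {"rx": 0, "ry": 0, "rz": 0, "dx": 0, "dy": 0, "dz": 0.002, "fingers": 0.035}, {"rx": 0, "ry": 0, "rz": 0, "dx": 0, "dy": 0, "dz": 0.002, "fingers": 0.035}, {"rx": 0, "ry": 0, "rz": 0, "dx": 0, "dy": 0, "dz": 0.002, "fingers": 0.035}, {"rx": 0, "ry": 0, "rz": 0, "dx": 0, "dy": 0, "dz": 0.002, "fingers": 0.035}, {"rx": 0, "ry": 0, "rz": 0, "dx": 0, "dy": 0, "dz": 0.002, "fingers": 0.035}, {"rx": 0, "ry": 0, "rz": 0, "dx": 0, "dy": 0, "dz": 0.002, "fingers": 0.035}, {"rx": 0, "ry": 0, "rz": 0, "dx": 0, "dy": 0, "dz": 0.002, "fingers": 0.035}, {"rx": 0, "ry": 0, "rz": 0, "dx": 0, "dy": 0, "dz": 0.002, "fingers": 0.035}, {"rx": 0, "ry": 0, "rz": 0, "dx": 0, "dy": 0, "dz": 0.002, "fingers": 0.035}, {"rx": 0, "ry": 0, "rz": 0, "dx": 0, "dy": 0, "dz": 0.002, "fingers": 0.035}]}}

```text
time_s: 15.2
position: [0.5603, 0.173, 0.2228]
tool_rot: [[0.446, -0.895, 0.0], [-0.895, -0.446, 0.0], [0.0, -0.0, -1.0]]
ft_force: [0.4, 0.5, -4.2]
grip_width: 0.0423
gripper_force: 52.2
```

```bash
python3 o.py
```

```text
15.4 [0.5602 0.173  0.223 ] [[0.4463, -0.8949, 0.0001], [-0.8949, -0.4463, 0.0], [0.0, -0.0001, -1.0]] [  5.6027  24.6222  65.4561   0.0005  89.9181 159.0989] 0.042694951727256965 52.251388281583786 [-0.0427  0.0238 -4.2639] [-4.8041 -4.0813 -4.7205 -3.4499] [ 0.0046  0.0205 -0.0192]
```

Contact is made and the spring is taking about 1.4 N with no side force, so about 53 mm more to go.

Request:
{"op": "arm_command", "data": {"deltas": [{"rx": 0, "ry": 0, "rz": 0, "dx": 0, "dy": 0, "dz": 0.002, "fingers": 0.035}, {"rx": 0, "ry": 0, "rz": 0, "dx": 0, "dy": 0, "dz": 0.002, "fingers": 0.035}, {"rx": 0, "ry": 0, "rz": 0, "dx": 0, "dy": 0, "dz": 0.002, "fingers": 0.035}, {"rx": 0, "ry": 0, "rz": 0, "dx": 0, "dy": 0, "dz": 0.002, "fingers": 0.035}, {"rx": 0, "ry": 0, "rz": 0, "dx": 0, "dy": 0, "dz": 0.002, "fingers": 0.035}, {"rx": 0, "ry": 0, "rz": 0, "dx": 0, "dy": 0, "dz": 0.002, "fingers": 0.035}, {"rx": 0, "ry": 0, "rz": 0, "dx": 0, "dy": 0, "dz": 0.002, "fingers": 0.035}, {"rx": 0, "ry": 0, "rz": 0, "dx": 0, "dy": 0, "dz": 0.002, "fingers": 0.035}, {"rx": 0, "ry": 0, "rz": 0, "dx": 0, "dy": 0, "dz": 0.002, "fingers": 0.035}, {"rx": 0, "ry": 0, "rz": 0, "dx": 0, "dy": 0, "dz": 0.002, "fingers": 0.035}, {"rx": 0, "ry": 0, "rz": 0, "dx": 0, "dy": 0, "dz": 0.002, "fingers": 0.035}, {"rx": 0, "ry": 0, "rz": 0, "dx": 0, "dy": 0, "dz": 0.002, "fingers": 0.035}]}}

```text
time_s: 16.6
position: [0.5603, 0.173, 0.1988]
tool_rot: [[0.446, -0.895, 0.0], [-0.895, -0.446, 0.0], [0.0, -0.0, -1.0]]
ft_force: [-0.6, 0.1, -2.0]
grip_width: 0.0424
gripper_force: 52.4
```

Request:
{"op": "arm_command", "data": {"deltas": [{"rx": 0, "ry": 0, "rz": 0, "dx": 0, "dy": 0, "dz": 0.002, "fingers": 0.035}, {"rx": 0, "ry": 0, "rz": 0, "dx": 0, "dy": 0, "dz": 0.002, "fingers": 0.035}, {"rx": 0, "ry": 0, "rz": 0, "dx": 0, "dy": 0, "dz": 0.002, "fingers": 0.035}, {"rx": 0, "ry": 0, "rz": 0, "dx": 0, "dy": 0, "dz": 0.002, "fingers": 0.035}, {"rx": 0, "ry": 0, "rz": 0, "dx": 0, "dy": 0, "dz": 0.002, "fingers": 0.035}, {"rx": 0, "ry": 0, "rz": 0, "dx": 0, "dy": 0, "dz": 0.002, "fingers": 0.035}, {"rx": 0, "ry": 0, "rz": 0, "dx": 0, "dy": 0, "dz": 0.002, "fingers": 0.035}, {"rx": 0, "ry": 0, "rz": 0, "dx": 0, "dy": 0, "dz": 0.002, "fingers": 0.035}, {"rx": 0, "ry": 0, "rz": 0, "dx": 0, "dy": 0, "dz": 0.002, "fingers": 0.035}, {"rx": 0, "ry": 0, "rz": 0, "dx": 0, "dy": 0, "dz": 0.002, "fingers": 0.035}]}}

```text
time_s: 17.6
position: [0.5603, 0.173, 0.1788]
tool_rot: [[0.446, -0.895, 0.0], [-0.895, -0.446, 0.0], [0.0, -0.0, -1.0]]
ft_force: [-0.4, -0.6, -1.3]
grip_width: 0.0422
gripper_force: 52.6
```

```bash
sed -i 's/range(4)/range(16)/' o.py; python3 o.py
```

```text
18.4 [0.5602 0.173  0.1789] [[0.4462, -0.8949, 0.0], [-0.8949, -0.4462, 0.0001], [-0.0001, -0.0, -1.0]] [  5.6019  26.2062  70.145    0.0038  83.6472 159.0985] 0.042691671814891 52.60417923331261 [-0.2463  0.0474 -0.5166] [-1.5708 -0.6444 -0.3571 -1.1236 -0.1361 -0.0413 -0.9466 -0.1672  0.1342
 -0.4044 -0.6791 -0.9368 -0.4284  0.5575 -1.6837  0.1624] [-0.0195  0.0356 -0.0452]
```

Request:
{"op": "arm_command", "data": {"deltas": [{"rx": 0, "ry": 0, "rz": 0, "dx": 0, "dy": 0, "dz": 0.002, "fingers": 0.035}, {"rx": 0, "ry": 0, "rz": 0, "dx": 0, "dy": 0, "dz": 0.002, "fingers": 0.035}, {"rx": 0, "ry": 0, "rz": 0, "dx": 0, "dy": 0, "dz": 0.002, "fingers": 0.035}, {"rx": 0, "ry": 0, "rz": 0, "dx": 0, "dy": 0, "dz": 0, "fingers": 0.035}]}}

```text
time_s: 18.8
position: [0.5602, 0.173, 0.1726]
tool_rot: [[0.446, -0.895, -0.0], [-0.895, -0.446, -0.0], [-0.0, 0.0, -1.0]]
ft_force: [0.5, -0.4, -0.2]
grip_width: 0.0422
gripper_force: 52.7
```

```bash
sed -i 's/range(16)/range(40)/' o.py; python3 o.py
```

```text
20.8 [0.5602 0.173  0.1729] [[0.4463, -0.8949, 0.0001], [-0.8949, -0.4463, -0.0], [0.0, -0.0001, -1.0]] [  5.602   26.4568  70.7351  -0.0006  82.8043 159.0968] 0.04246263085651318 52.65042185783386 [-0.0247  0.0143 -0.0491] [ 0.2093 -0.7354 -0.2141  0.2015 -1.1776 -0.4985 -0.2588  0.0276  0.357
  0.6224 -0.0054  0.7115 -0.0544  0.09   -0.2086 -0.039   0.7347 -0.1675
 -0.1138  0.8301  0.3851  0.499  -0.9807 -0.6984 -0.3158 -0.0357 -0.0121
  0.1689  1.0452 -0.9494 -0.219   0.3982 -0.3468 -0.9334  0.1058  0.0748
 -0.258   0.0507 -0.7939  0.5418] [ 0.0095 -0.0196  0.0298]
```

The spring carries the whole weight (residual 0.05 N). Easing the grip, then opening.

Request:
{"op": "arm_command", "data": {"deltas": [{"rx": 0, "ry": 0, "rz": 0, "dx": 0, "dy": 0, "dz": 0, "fingers": 0.04}, {"rx": 0, "ry": 0, "rz": 0, "dx": 0, "dy": 0, "dz": 0, "fingers": 0.042}, {"rx": 0, "ry": 0, "rz": 0, "dx": 0, "dy": 0, "dz": 0, "fingers": 0.044}, {"rx": 0, "ry": 0, "rz": 0, "dx": 0, "dy": 0, "dz": 0, "fingers": 0.046}, {"rx": 0, "ry": 0, "rz": 0, "dx": 0, "dy": 0, "dz": 0, "fingers": 0.049}, {"rx": 0, "ry": 0, "rz": 0, "dx": 0, "dy": 0, "dz": 0, "fingers": 0.053}, {"rx": 0, "ry": 0, "rz": 0, "dx": 0, "dy": 0, "dz": 0, "fingers": 0.06}, {"rx": 0, "ry": 0, "rz": 0, "dx": 0, "dy": 0, "dz": 0, "fingers": 0.07}, {"rx": 0, "ry": 0, "rz": 0, "dx": 0, "dy": 0, "dz": 0, "fingers": 0.08}, {"rx": 0, "ry": 0, "rz": 0, "dx": 0, "dy": 0, "dz": 0, "fingers": 0.085}, {"rx": 0, "ry": 0, "rz": 0, "dx": 0, "dy": 0, "dz": 0, "fingers": 0.085}, {"rx": 0, "ry": 0, "rz": 0, "dx": 0, "dy": 0, "dz": 0, "fingers": 0.085}], "squeeze": 20}}

```text
time_s: 22.0
position: [0.5602, 0.173, 0.1729]
tool_rot: [[0.446, -0.895, -0.0], [-0.895, -0.446, 0.0], [-0.0, 0.0, -1.0]]
ft_force: [-0.3, 0.4, -0.5]
grip_width: 0.0851
gripper_force: 0.0
```

```bash
sed -i 's/range(40)/range(8)/' o.py; python3 o.py; python3 - <<'E'
from h import *
a=env.get_image("scene");b=env.get_image("side")
c1=cv2.resize(a["color"][130:270,280:387],(400,523),interpolation=cv2.INTER_CUBIC)
c2=cv2.resize(b["color"][170:310,245:352],(400,523),interpolation=cv2.INTER_CUBIC)
cv2.imwrite("pics/rel.png",np.hstack([c1,c2]))
E
```

```text
22.4 [0.5602 0.173  0.1729] [[0.4463, -0.8949, -0.0], [-0.8949, -0.4463, -0.0], [-0.0, 0.0, -1.0]] [  5.6015  26.4575  70.7369  -0.0001  82.806  159.0968] 0.08503861370221777 0.0 [-0.0466  0.3585  0.1682] [ 0.4635  0.4062 -0.6484  0.9963 -0.4979  0.1228 -0.0489  0.552 ] [ 0.0001  0.0002 -0.0263]
```

View pics/rel.png

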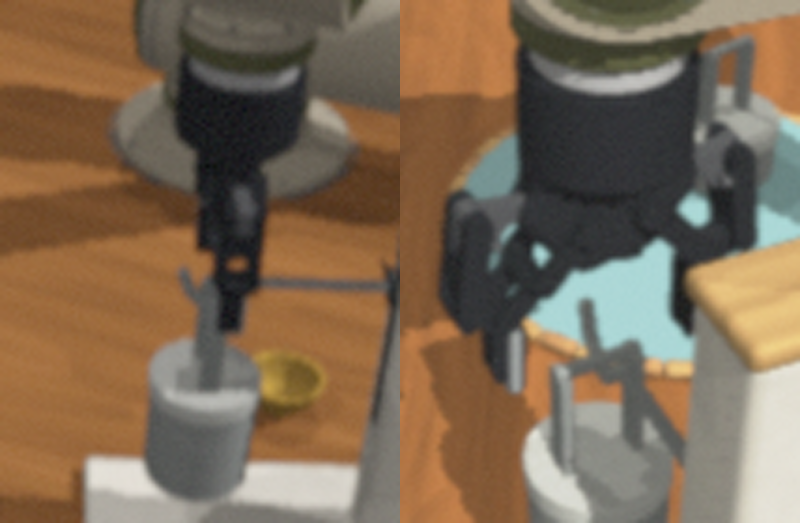

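The tin hangs by its bar in the hook (side crop about (610,355)), with the fingers open and clear on both sides. I'll rise straight up.

Request:
{"op": "arm_command", "data": {"deltas": [{"rx": 0, "ry": 0, "rz": 0, "dx": 0, "dy": 0, "dz": -0.004, "fingers": 0.085}, {"rx": 0, "ry": 0, "rz": 0, "dx": 0, "dy": 0, "dz": -0.008, "fingers": 0.085}, {"rx": 0, "ry": 0, "rz": 0, "dx": 0, "dy": 0, "dz": -0.012, "fingers": 0.085}, {"rx": 0, "ry": 0, "rz": 0, "dx": 0, "dy": 0, "dz": -0.015, "fingers": 0.085}, {"rx": 0, "ry": 0, "rz": 0, "dx": 0, "dy": 0, "dz": -0.015, "fingers": 0.085}, {"rx": 0, "ry": 0, "rz": 0, "dx": 0, "dy": 0, "dz": -0.015, "fingers": 0.085}, {"rx": 0, "ry": 0, "rz": 0, "dx": 0, "dy": 0, "dz": -0.015, "fingers": 0.085}, {"rx": 0, "ry": 0, "rz": 0, "dx": 0, "dy": 0, "dz": -0.015, "fingers": 0.085}, {"rx": 0, "ry": 0, "rz": 0, "dx": 0, "dy": 0, "dz": -0.015, "fingers": 0.085}, {"rx": 0, "ry": 0, "rz": 0, "dx": 0, "dy": 0, "dz": -0.012, "fingers": 0.085}, {"rx": 0, "ry": 0, "rz": 0, "dx": 0, "dy": 0, "dz": -0.008, "fingers": 0.085}, {"rx": 0, "ry": 0, "rz": 0, "dx": 0, "dy": 0, "dz": 0, "fingers": 0.085}]}}

```text
time_s: 23.7
position: [0.5605, 0.1731, 0.3085]
tool_rot: [[0.446, -0.895, 0.003], [-0.895, -0.446, 0.0], [0.001, -0.003, -1.0]]
ft_force: [0.1, 1.3, -0.8]
grip_width: 0.0849
gripper_force: 0.0
```

```bash
python3 - <<'E'
from h import *
a=b=None
for i in range(40):
    im=env.get_image("scene" if i%2 else "side")
    roi=im["color"][160:330,230:360].astype(float)
    if i in(8,9): a,b=(roi,b) if i==8 else (a,roi)
    if i>9 and i%10<2: print(i,abs(cv2.GaussianBlur(roi-(b if i%2 else a),(5,5),0)).max())
    if i>=38: print([(np.round(d["location"],1).tolist(),round(d["p"],2)) for q in("tin_tall_bar","hook_seat","tin_tall","tin_short","mug","dish") for d in env.tip_of(q,im)])
s=env.observe();print(s["time_s"],s["position"],s["ft_force"],s["grip_width"])
E
```

```text
10 13.91796875
11 5.24609375
20 15.3828125
21 6.171875
30 14.46875
31 6.30859375
[([296.1, 264.2], 0.77), ([209.8, 259.0], 0.58), ([195.6, 183.9], 0.57), ([298.8, 264.4], 0.51), ([199.4, 229.7], 0.88), ([217.1, 308.3], 0.84), ([300.1, 321.8], 0.77), ([328.4, 214.0], 0.55), ([216.8, 259.1], 0.56), ([380.3, 346.9], 0.62)]
[([273.0, 261.0], 0.97), ([139.4, 244.0], 0.96), ([336.5, 207.8], 0.91), ([336.3, 209.5], 0.48), ([332.1, 252.4], 0.82), ([265.4, 307.6], 0.62), ([149.2, 292.1], 0.57), ([204.2, 203.3], 0.81), ([200.7, 292.9], 0.6), ([353.7, 237.6], 0.67)]
26.3 [0.56020894 0.17302393 0.30693838] [ 0.04466049 -0.09072627 -0.23590002] 0.0847392192402629
```

The bar and the hook seat coincide in both views, the picture change stays at noise level, and the other things are where they were. Handing in.

```bash
python3 -c "
from rig import env;print(env.close_job())"
```

```text
the job is handed in; nothing more can be done
None
```

The tall steel tin hangs settled on the scale's hook (about 5.6 N, roughly 0.58 kg), lowered at 2 cm/s and let go only once the spring carried it; the short tin, mug and dish were left where they are, and the job was handed in at about 26 s of the 64 s allowed.

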